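Cover glasses from the dust keeper

ROBOT

A 7-joint arm with a two-finger parallel gripper is mounted at the origin on a cart in front of the work surface, level with it; the furniture and walls round the work are solid. World frame = base frame: x ahead of the robot, y to its left, z up, the work surface at z = 0. Lengths are in m, angles in rad, forces in N, time in s.
With the tool pointing down it reaches from about 0.35 to 0.9 m from the base axis. Payload 8.1 kg.
Tool frame: the origin (TCP) lies where the fingers leave the gripper's body, on its centre line; the fingertips stand 66 mm ahead of it and the grasp point (between the pads) lies 47 mm ahead of it; x points along the fingers, z is the direction in which the jaws open and shut, and the axes are right-handed (so a half turn about x gives the same grasp; the last joint's range is limited). The gripper opens to 92 mm and grips with 3 to 60 N. Pads are 19 mm wide; open, the fingers measure 130 mm over their backs; the gripper's body (75 mm by 190 mm) begins 47 mm behind the grasp point.
Start: joints at [1.099, 0.434, 0.025, 1.573, -0.012, 1.134, -0.075], TCP at [0.225, -0.583, 0.292] pointing down, gripper open.
Joint ranges: [-2.62, 2.62], [-0.44, 2.09], [-1.27, 1.32], [0.08, 2.57], [-1.32, 4.46], [0.12, 2], [-2.74, 2.74]. Speed limits (rad/s): [2.22, 2.22, 3.01, 3.01, 3.14, 3.14, 3.14].

INTERFACE

Orientations are given as a rotation vector (axis times angle).
In Python, from cell import ctrl gives the robot as it stands.
- The arm moves only by the tool servo_tool, never from a script. Its argument "moves" is a list of rows, each an object of numbers: "x", "y", "z": the shift along the tool's x, y, z in units of 25 mm (1.0 is 25 mm); "rx", "ry", "rz": the turn, a rotation vector about the tool's x, y, z in units of 5 degrees (1.0 is 5 degrees). In form: [{"x": .., "y": .., "z": .., "rx": .., "ry": .., "rz": ..}, ...]. A call has 1 to 20 rows; each row shifts and turns the commanded pose from where the row before left it, along the tool's axes as they then stand; what a row does not reach is not made up. A row lasts 1/10 s, in which the tool goes at most 50 mm and 8.59 degrees, less where a joint would pass 70% of its speed; a pose out of reach is approached as far as the arm can. A call is refused whole if a number of a shift passes 1 or a number of a turn 1, either way. A call with a gripper value outside its range is refused whole. "hand" is the closure, from 0 (fully open) to 1 (shut), set as the call begins (left out, the last holds). The fingers move at their own pace and stop on an object; "grip_force" is the grip in N (left out, the last holds). Time passes only in rows, so rows that do not move let the fingers close. It gives the time, the measured TCP pose, the force and the opening at its end, in the units of the state.
- ctrl.state(): the state, without advancing time (a new reading comes with each control period).
- ctrl.grab_frame(name): name is "scene" or "top" or "wrist"; returns a dict with "pixels" (420x560x3 uint8, red, green, blue), "mtx" (3x3 intrinsics, pixels), "rvec" (rotation vector, rad) and "tvec" (3), from world to camera coordinates, as OpenCV has them. Camera axes: x right, y down, z forward; pixel columns grow to the right and rows downward; lengths in m; the calibration is good to about 2 mm. A picture is of the moment at which its call begins. There is no depth.
- ctrl.hand_in(): hands the job in, once; it reports no verdict.
The state is a dict: "time_s": time; "joint_pos": joint angles; "qd": joint speeds; "joint_torque": joint torques, N m; "tool_pos": TCP position; "tcp_rot": TCP orientation; "wrist_force": force on the tool from outside, world axes, zero at the start; "torque": the same for the moment, N m; "opening": opening from 0.0 (shut) to 1.0 (fully open).
Only numpy, scipy, OpenCV 4.12 (cv2) and the standard library are available. Lean on these libraries where they do the work, as an engineer would, in place of code of your own. Each camera call takes 0.05 s, during which the arm holds its last target. There are 200 camera calls.

TASK

Fetch the small square box of cover glasses that lies under the clear spring flap of the grey dust keeper: reach in behind the flap's free edge, hold the flap open with the hand while you take the box, and let the flap fall shut. Set the box down the right way up in the middle of the lens-tissue pack and let go.

Things in the scene. Friction and masses are not known exactly. Their poses are not given: they have to be found in the camera images.
- coverglass0: small white box of cover glasses, 27x27 mm, 16 mm high, 20 g; origin at the centre of its underside, z up. It lies on the keeper's floor under the flap at keeper x -17 mm, y +50 or -50 mm, square to the keeper within 3 degrees; a flat memory stick, 8 mm thick, lies in the other half. The identical box on the bare worktop is not meant.
- keeper: grey tray fixed to the worktop, 104 mm (x) by 218 mm (y), turned up to 15 degrees; origin at the centre of its underside, z up, +x from front to back wall. Floor 3 mm, walls 4 mm thick; front wall 17 mm, the others 22 mm high. The flap covers its front half; behind the flap's edge a slot at x 0 to 48 mm is open down to the floor. Beside the box some 40 mm are free along y on each side.
- flap_edge (a point): middle of the flap's free edge. The clear flap is 196 mm wide (y) and 50 mm long, with a slippery 6 mm metal bead on the edge; hinge line along keeper y at x -44, z 14 mm. Shut, it slopes up to the back at 35 degrees, edge at x -3, z 43 mm, and goes no lower. Fingers in the slot, tips near the floor and astride the box, moved to -x, push it up; its edge then stands up to 64 mm high.
- flap (a joint): opening of the flap in rad: 0 shut, grows as the free edge swings up and to the front, upright at 0.96, stop at 1.3. A weak spring (1 to 2 N at the edge) shuts it when nothing holds it.
- lens_tissue: flat pack of lens tissue fixed on the worktop, 101 mm (its x) by 70 mm (its y), 9 mm thick; origin at the centre of its underside, z up.
Mind the look-alikes: they are no part of the job. Leave any pink or yellow look-alike of the lens_tissue alone.

How it is judged:
On the way, in this order (a step that is already met when the one before it is completed fails the run):
1. the flap is held open by at least 0.3 rad while the box still lies on the keeper's floor (value of joint flap above 0.3 rad and height (world z) of coverglass0 below 0.012 m and horizontal distance between coverglass0 and keeper below 0.08 m), for 0.2 s.
2. the box is lifted clear of the keeper (height (world z) of coverglass0 above 0.03 m), for 0.1 s.
At the end, for the whole second after the job is handed in: the box of cover glasses rests, released, right way up (within 10 degrees) on the lens-tissue pack with its centre within 20 mm of the pack's centre, and the flap is shut (below 0.1 rad) (horizontal distance between coverglass0 and lens_tissue below 0.02 m and height (world z) of coverglass0 between 0.006 and 0.013 m and angle between coverglass0's own z axis and vertical below 0.17 rad and linear speed of coverglass0 below 0.02 m/s and value of joint flap below 0.1 rad); the robot touches nothing.
It also fails if it takes over 40 s, if anything falls off the work surface, if the arm or the gripper's body presses on something with over 40 N, if the wrist force passes 120 N, or if a joint passes its speed limit or range.

## Working session

There is one attempt and no reset: what is moved stays moved. The work goes in short steps, Python scripts to look and compute and a tool call to move; the robot and the scene stay as the last step left them, time stands still between calls to the robot, and variables do not carry over. Pictures are saved under pics/ and viewed, about 8 in all and at most 12, crops included, and the job is handed in when it is done.

Besides the shell and the picture viewer there is one more tool, called after "Emit:" as name(argument=value, ...), one argument or row to a line, values as JSON. servo_tool: Moves the arm, as the interface text tells. Its arguments: {"type":"object","properties":{"moves":{"type":"array"},"hand":{"type":"number"},"grip_force":{"type":"number"}},"required":["moves"]}

```bash
mkdir -p pics; cat > h.py <<'E'
import cv2,numpy as np,json
from cell import ctrl
def grab(n,f):
    d=ctrl.grab_frame(n); cv2.imwrite(f'pics/{f}.png',d['pixels'][...,::-1]); 
    np.savez(f'pics/{f}.npz',**{k:np.array(d[k]) for k in d}); return d
def load(f): return np.load(f'pics/{f}.npz')
def ray(d,uv,z):
    R=cv2.Rodrigues(d['rvec'])[0]; t=np.array(d['tvec']).reshape(3)
    c=-R.T@t; v=R.T@np.linalg.inv(d['mtx'])@np.array([uv[0],uv[1],1.]); return c+v*(z-c[2])/v[2]
def proj(d,P):
    return cv2.projectPoints(np.array(P,float).reshape(-1,3),np.array(d['rvec'],float),np.array(d['tvec'],float),np.array(d['mtx'],float),None)[0].reshape(-1,2)
E
python3 - <<'E'
from h import *
for n in ('top','scene'):
    d=grab(n,n+'0')
a=load('top0')['pixels'];b=load('scene0')['pixels']
print(ctrl.state())
d=load('top0');R=cv2.Rodrigues(d['rvec'])[0];print(-R.T@d['tvec'].reshape(3),d['mtx'])
E
```

```text
{'time_s': 0.1, 'joint_pos': array([ 1.09939215,  0.43515973,  0.02499249,  1.57400753, -0.01159038,
        1.13400847, -0.07509891]), 'qd': array([-0.00105485,  0.00084521, -0.00136234, -0.00230455, -0.00157215,
        0.00019771,  0.00133977]), 'joint_torque': array([ 3.19435312e-03, -6.69134831e+01,  9.88081768e-01, -3.15147614e+01,
       -6.03744364e-02,  3.73524881e-02,  5.97681469e-05]), 'tool_pos': array([ 0.22512509, -0.58265033,  0.29151907]), 'tcp_rot': array([ 0.93418009,  1.36266922, -0.93304518]), 'wrist_force': array([-0.38518807, -1.14606238, -0.00762671]), 'torque': array([ 0.05230602, -0.02016659, -0.01829067]), 'opening': 1.0002710372137775}
[ 0.19051189 -0.07810253  1.27018882] [[480.07493661   0.         276.46930224]
 [  0.         480.07493661 217.53713192]
 [  0.           0.           1.        ]]
```

View pics/top0.png

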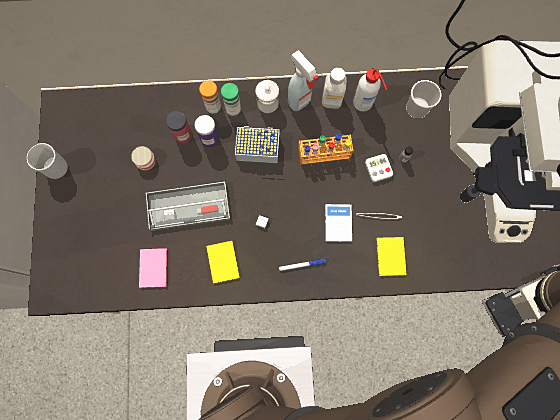

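View pics/scene0.png

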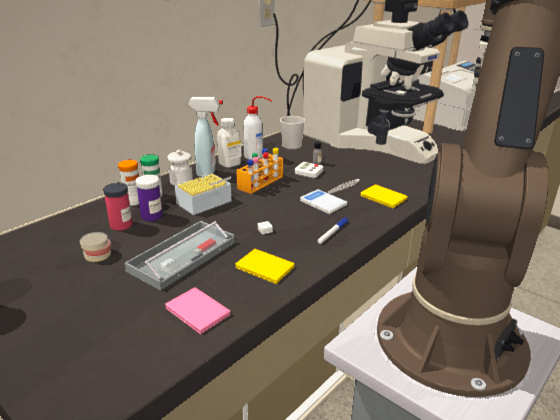

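The top view shows the keeper at (188,205), with the white box in its left half at about (168,213) and the red stick at (208,209). The blue/white tissue pack is at (338,223), and the decoy box is at (262,222). I'll zoom in for corners.

```bash
python3 - <<'E'
from h import *
d=load('top0');a=d['pixels'][...,::-1]
k=cv2.resize(a[170:240,135:240],None,fx=7.5,fy=7.5,interpolation=cv2.INTER_CUBIC)
cv2.imwrite('pics/k.png',k)
for uv in [(188,205),(338,223),(168,213),(262,222)]: print(uv,ray(d,uv,0.01))
p=a[195:250,315:362]; g=p.min(axis=2)
m=((p[...,0]>120)).astype(np.uint8)
n,l,s,c=cv2.connectedComponentsWithStats(m); i=1+s[1:,4].argmax()
pts=np.argwhere(l==i)[:,::-1].astype(np.float32)+[315,195]
r=cv2.minAreaRect(pts.astype(np.float32)); print(r, s[i])
B=cv2.boxPoints(r); W=np.array([ray(d,q,.009) for q in B]); print(W, W.mean(0), np.linalg.norm(W-np.roll(W,1,0),axis=1))
E
```

```text
(188, 205) [0.53780126 0.14532622 0.01      ]
(338, 223) [ 0.46462449 -0.25694304  0.01      ]
(168, 213) [0.51849463 0.19967754 0.01      ]
(262, 222) [ 0.47904615 -0.05296835  0.01      ]
((338.0, 222.5), (37.0, 26.0), 90.0) [ 10   9  27  38 996]
[[ 0.51960832 -0.22638193  0.009     ]
 [ 0.51557201 -0.29690247  0.009     ]
 [ 0.41379713 -0.28746547  0.009     ]
 [ 0.41774949 -0.21821834  0.009     ]] [ 0.46668174 -0.25724205  0.009     ] [0.10218545 0.07063595 0.10221146 0.06935982]
```

View pics/k.png

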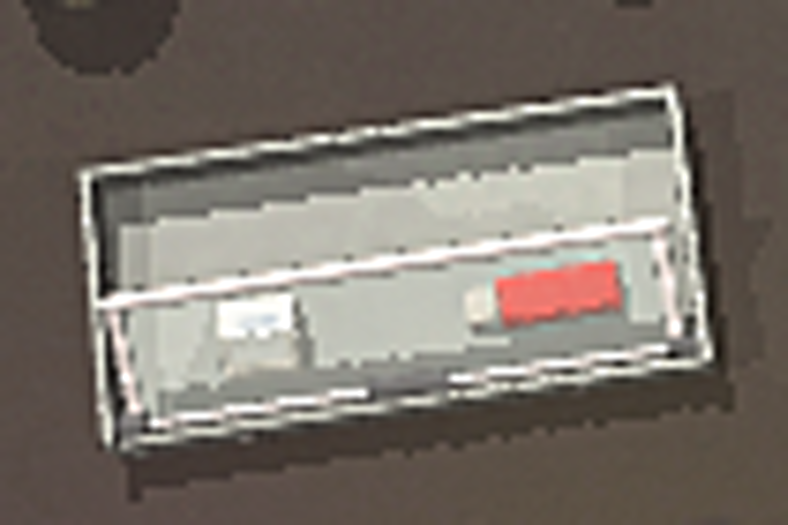

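The crop shows the keeper's outer corners at about (82,172), (672,88), (710,358) and (108,445). The box is at (258,335), in the +y half, and the flap bead runs from (100,302) to (665,225).

```bash
cat >> h.py <<'E'
from scipy.optimize import least_squares
from scipy.spatial.transform import Rotation as Rn
def kw(p,P):
    P=np.atleast_2d(P).astype(float);c,s=np.cos(p[2]),np.sin(p[2])
    return np.c_[p[0]+c*P[:,0]-s*P[:,1],p[1]+s*P[:,0]+c*P[:,1],P[:,2]]
K=np.array([[52,109,22],[52,-109,22],[-52,-109,17],[-52,109,17],[-3,98,43],[-3,-98,43]])/1e3
def inc(tgt,yaw=None):
    s=ctrl.state();R=Rn.from_rotvec(s['tcp_rot']);v=R.inv().apply(np.array(tgt)-s['tool_pos'])
    print('tcp',s['tool_pos'].round(4),'t',s['time_s'],'open',round(s['opening'],3),'F',s['wrist_force'].round(1),'axes',R.as_matrix().round(3).tolist())
    print('shift units',(v/.025).round(2))
    if yaw is not None:
        T=np.array([[0,np.sin(yaw),-np.sin(yaw)],[0,-np.cos(yaw),np.cos(yaw)],[-1,0,0]],float)
        for sg in (1,-1):
            zt=sg*np.array([-np.sin(yaw),np.cos(yaw),0]);xt=np.array([0,0,-1.]);M=np.c_[xt,np.cross(zt,xt),zt]
            print('turn units',((R.inv()*Rn.from_matrix(M)).as_rotvec(degrees=True)/5).round(2))
E
python3 - <<'E'
from h import *
d=load('top0')
c=np.array([(82,172),(672,88),(710,358),(108,445),(100,302),(665,225)],float); uv=(c+.5)/7.5-.5+[135,170]
f=least_squares(lambda p:(proj(d,kw(p,K))-uv).ravel(),[.54,.145,0]);print(f.x,np.degrees(f.x[2]),f.fun.reshape(-1,2).round(2))
print('box',kw(f.x,[-.017,.05,.003]),proj(d,kw(f.x,[-.017,.05,.019])),'expect ~',((258+.5)/7.5+134.5,(315+.5)/7.5+169.5))
hov=kw(f.x,[.024,.05,.2])[0]; print('hover',hov); inc(hov,f.x[2])
np.save('kp.npy',f.x)
s=load('scene0');img=cv2.resize(s['pixels'][...,::-1][200:300,110:260].copy(),None,fx=5,fy=5)
q=proj(s,np.vstack([kw(f.x,K),kw(f.x,[[-.017,.05,.019]])]))
for a in (q-[110,200])*5+2: cv2.circle(img,tuple(a.astype(int)),4,(0,0,255),1)
cv2.imwrite('pics/s1.png',img)
E
```

```text
[0.53480474 0.14608528 0.08926115] 5.114287446205297 [[-0.62 -0.24]
 [ 0.65 -0.28]
 [ 0.47  0.94]
 [-0.36  0.94]
 [ 0.73 -0.6 ]
 [-0.87 -0.78]]
box [[0.51341529 0.19437079 0.003     ]] [[169.24350605 213.91951586]] expect ~ (168.96666666666667, 211.56666666666666)
hover [0.55425206 0.19802564 0.2       ]
tcp [ 0.2251 -0.5827  0.2915] t 0.1 open 1.0 F [-0.4 -1.1 -0. ] axes [[-0.001, 0.933, 0.36], [0.001, 0.36, -0.933], [-1.0, -0.0, -0.001]]
shift units [  3.69  23.54 -24.38]
turn units [-3.28e+01 -1.00e-02 -2.00e-02]
turn units [ 3.2  -0.02  0.  ]
```

View pics/s1.png

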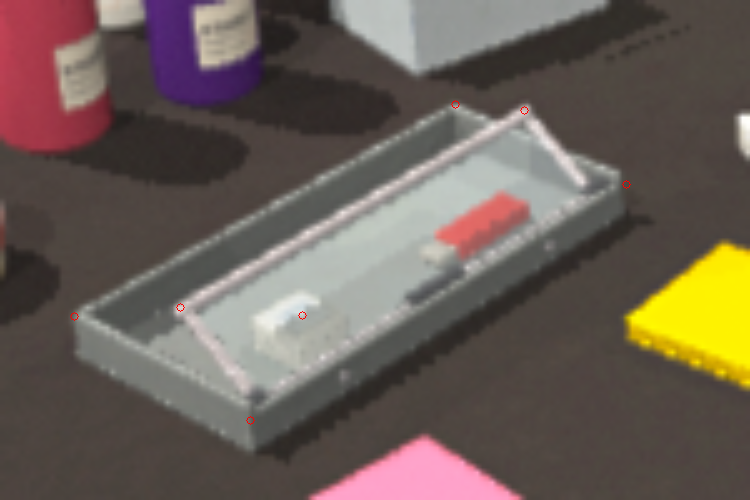

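The overlay agrees with the scene image, except at the front corners. These are 22 mm high because of the side walls, not the 17 mm I used. I'll refit with both views and start moving.

```bash
sed -i 's/\[-52,-109,17\],\[-52,109,17\]/[-52,-109,22],[-52,109,22]/' h.py; python3 - <<'E'
from h import *
d=load('top0');s=load('scene0')
c=np.array([(82,172),(672,88),(710,358),(108,445),(100,302),(665,225)],float); uv=(c+.5)/7.5-.5+[135,170]
c2=np.array([(77,317),(455,104),(624,177),(252,407),(182,307),(524,109)],float); uv2=(c2+.5)/5-.5+[110,200]
f=least_squares(lambda p:np.r_[(proj(d,kw(p,K))-uv).ravel(),(proj(s,kw(p,K))-uv2).ravel()],[.54,.145,0],loss='soft_l1')
print(f.x,np.degrees(f.x[2]),(proj(d,kw(f.x,K))-uv).round(1).tolist(),(proj(s,kw(f.x,K))-uv2).round(1).tolist())
np.save('kp.npy',f.x)
inc(kw(f.x,[.024,.05,.2])[0],f.x[2])
E
```

```text
[0.53465197 0.14573307 0.093009  ] 5.329022895116052 [[-0.5, -0.0], [0.7, -0.4], [0.5, 0.4], [-0.6, 0.7], [0.9, -0.4], [-0.7, -0.9]] [[-0.3, -0.0], [0.2, 0.1], [0.4, -0.6], [-0.1, 0.6], [-0.0, 0.1], [0.2, 0.1]]
tcp [ 0.2251 -0.5827  0.2915] t 0.1 open 1.0 F [-0.4 -1.1 -0. ] axes [[-0.001, 0.933, 0.36], [0.001, 0.36, -0.933], [-1.0, -0.0, -0.001]]
shift units [  3.69  23.52 -24.37]
turn units [-3.284e+01 -1.000e-02 -2.000e-02]
turn units [ 3.16 -0.02  0.  ]
```

Emit:
servo_tool(
  moves=[
    {"y": 0.9,"z": -0.95,"rx": 0.2},
    {"y": 0.9,"z": -0.95,"rx": 0},
    {"y": 0.9,"z": -0.95},
    {"y": 0.9,"z": -0.95},
    {"y": 0.9,"z": -0.95},
    {"y": 0.9,"z": -0.95},
    {"y": 0.9,"z": -0.95},
    {"y": 0.9,"z": -0.95},
    {"y": 0.9,"z": -0.95},
    {"y": 0.9,"z": -0.95},
    {"y": 0.9,"z": -0.95},
    {"y": 0.9,"z": -0.95},
    {"y": 0.9,"z": -0.95},
    {"y": 0.9,"z": -0.95},
    {"y": 0.9,"z": -0.95},
    {"y": 0.9,"z": -0.95},
  ],
  hand=0.4,
  grip_force=12,
)

```text
invalid input at $.moves[0]: expected keys x, y, z, rx, ry, rz
```

Emit:
servo_tool(
  moves=[
    {"x": 0,"y": 0.9,"z": -0.95,"rx": 0,"ry": 0,"rz": 0},
    {"x": 0,"y": 0.9,"z": -0.95,"rx": 0,"ry": 0,"rz": 0},
    {"x": 0,"y": 0.9,"z": -0.95,"rx": 0,"ry": 0,"rz": 0},
    {"x": 0,"y": 0.9,"z": -0.95,"rx": 0,"ry": 0,"rz": 0},
    {"x": 0,"y": 0.9,"z": -0.95,"rx": 0,"ry": 0,"rz": 0},
    {"x": 0,"y": 0.9,"z": -0.95,"rx": 0,"ry": 0,"rz": 0},
    {"x": 0,"y": 0.9,"z": -0.95,"rx": 0,"ry": 0,"rz": 0},
    {"x": 0,"y": 0.9,"z": -0.95,"rx": 0,"ry": 0,"rz": 0},
    {"x": 0,"y": 0.9,"z": -0.95,"rx": 0,"ry": 0,"rz": 0},
    {"x": 0,"y": 0.9,"z": -0.95,"rx": 0,"ry": 0,"rz": 0},
    {"x": 0,"y": 0.9,"z": -0.95,"rx": 0,"ry": 0,"rz": 0},
    {"x": 0,"y": 0.9,"z": -0.95,"rx": 0,"ry": 0,"rz": 0},
    {"x": 0,"y": 0.9,"z": -0.95,"rx": 0,"ry": 0,"rz": 0},
    {"x": 0,"y": 0.9,"z": -0.95,"rx": 0,"ry": 0,"rz": 0},
    {"x": 0,"y": 0.9,"z": -0.95,"rx": 0,"ry": 0,"rz": 0},
    {"x": 0,"y": 0.9,"z": -0.95,"rx": 0,"ry": 0,"rz": 0},
    {"x": 0,"y": 0.9,"z": -0.95,"rx": 0,"ry": 0,"rz": 0},
    {"x": 0,"y": 0.9,"z": -0.95,"rx": 0,"ry": 0,"rz": 0},
    {"x": 0,"y": 0.9,"z": -0.95,"rx": 0,"ry": 0,"rz": 0},
    {"x": 0,"y": 0.9,"z": -0.95,"rx": 0,"ry": 0,"rz": 0},
  ],
  hand=0.4,
  grip_force=12,
)

```text
time_s: 2.1
tool_pos: [0.474, 0.0235, 0.292]
tcp_rot: [0.933, 1.362, -0.934]
wrist_force: [0.3, -0.4, -0.4]
opening: 0.603
```

```bash
python3 -c "
from h import *
p=np.load('kp.npy');inc(kw(p,[.024,.05,.2])[0],p[2])"
```

```text
tcp [0.474  0.0235 0.292 ] t 2.1 open 0.603 F [ 0.3 -0.4 -0.4] axes [[-0.0, 0.933, 0.36], [-0.0, 0.36, -0.933], [-1.0, -0.0, -0.0]]
shift units [ 3.68  5.5  -5.35]
turn units [-3.284e+01 -1.000e-02  0.000e+00]
turn units [3.16 0.   0.01]
```

Emit:
servo_tool(
  moves=[
    {"x": 0.3,"y": 0.92,"z": -0.89,"rx": 0,"ry": 0,"rz": 0},
    {"x": 0.3,"y": 0.92,"z": -0.89,"rx": 0,"ry": 0,"rz": 0},
    {"x": 0.3,"y": 0.92,"z": -0.89,"rx": 0,"ry": 0,"rz": 0},
    {"x": 0.3,"y": 0.92,"z": -0.89,"rx": 0,"ry": 0,"rz": 0},
    {"x": 0.3,"y": 0.92,"z": -0.89,"rx": 0,"ry": 0,"rz": 0},
    {"x": 0.3,"y": 0.9,"z": -0.9,"rx": 0,"ry": 0,"rz": 0},
    {"x": 0.5,"y": 0,"z": 0,"rx": 0.79,"ry": 0,"rz": 0},
    {"x": 0.5,"y": 0,"z": 0,"rx": 0.79,"ry": 0,"rz": 0},
    {"x": 0.5,"y": 0,"z": 0,"rx": 0.79,"ry": 0,"rz": 0},
    {"x": 0.4,"y": 0,"z": 0,"rx": 0.79,"ry": 0,"rz": 0},
    {"x": 0,"y": 0,"z": 0,"rx": 0,"ry": 0,"rz": 0},
    {"x": 0,"y": 0,"z": 0,"rx": 0,"ry": 0,"rz": 0},
  ],
)

```text
time_s: 3.3
tool_pos: [0.5538, 0.1966, 0.1997]
tcp_rot: [1.138, 1.253, -1.139]
wrist_force: [0.3, 0.6, 1.3]
opening: 0.601
```

```bash
python3 - <<'E'
from h import *
p=np.load('kp.npy');inc(kw(p,[.024,.05,.073])[0],p[2])
d=grab('wrist','w1'); img=d['pixels'][...,::-1].copy()
for a in proj(d,np.vstack([kw(p,K),kw(p,np.array([[x,y,19] for x in (-30.5,-3.5) for y in (36.5,63.5)]+[[24,50,3]])/1e3)])):
    cv2.circle(img,tuple(np.clip(a,-99,999).astype(int)),3,(0,0,255),1)
cv2.imwrite('pics/w1o.png',img)
E
```

```text
tcp [0.5538 0.1966 0.1997] t 3.3 open 0.601 F [0.3 0.6 1.3] axes [[-0.001, 0.995, 0.095], [-0.0, 0.095, -0.995], [-1.0, -0.001, 0.0]]
shift units [ 5.07  0.01 -0.05]
turn units [-3.598e+01 -1.000e-02  0.000e+00]
turn units [0.02 0.   0.01]
```

View pics/w1o.png

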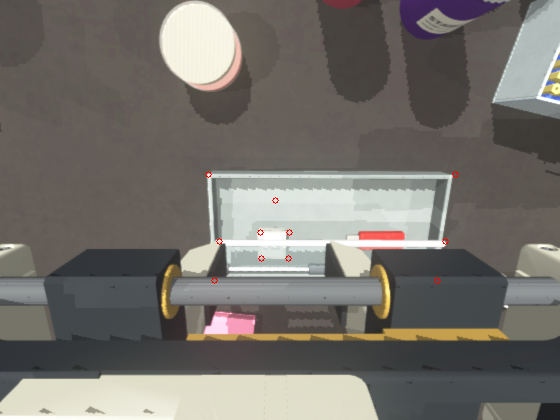

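The wrist view matches the model to about 2 mm: the box is at (272,243) and sits 2–3 px left of the prediction, and the slot below the hand is clear. I'll descend into the slot, shifted 2 mm to +y.

Emit:
servo_tool(
  moves=[
    {"x": 0.8,"y": 0,"z": -0.1,"rx": 0,"ry": 0,"rz": 0},
    {"x": 0.8,"y": 0,"z": 0,"rx": 0,"ry": 0,"rz": 0},
    {"x": 0.8,"y": 0,"z": 0,"rx": 0,"ry": 0,"rz": 0},
    {"x": 0.8,"y": 0,"z": 0,"rx": 0,"ry": 0,"rz": 0},
    {"x": 0.6,"y": 0,"z": 0,"rx": 0,"ry": 0,"rz": 0},
    {"x": 0.5,"y": 0,"z": 0,"rx": 0,"ry": 0,"rz": 0},
    {"x": 0.4,"y": 0,"z": 0,"rx": 0,"ry": 0,"rz": 0},
    {"x": 0.3,"y": 0,"z": 0,"rx": 0,"ry": 0,"rz": 0},
    {"x": 0.1,"y": 0,"z": 0,"rx": 0,"ry": 0,"rz": 0},
    {"x": 0,"y": 0,"z": 0,"rx": 0,"ry": 0,"rz": 0},
    {"x": 0,"y": 0,"z": 0,"rx": 0,"ry": 0,"rz": 0},
  ],
)

```text
time_s: 4.45
tool_pos: [0.554, 0.1992, 0.0727]
tcp_rot: [1.141, 1.251, -1.14]
wrist_force: [1.1, 0.7, 0.6]
opening: 0.604
```

```bash
python3 -c "
from h import *
p=np.load('kp.npy');inc(kw(p,[-.017,.052,.0705])[0],p[2])"
```

```text
tcp [0.554  0.1992 0.0727] t 4.45 open 0.604 F [1.1 0.7 0.6] axes [[0.001, 0.996, 0.093], [0.0, 0.093, -0.996], [-1.0, 0.001, -0.0]]
shift units [ 0.09 -1.65 -0.02]
turn units [-3.6e+01  1.0e-02 -0.0e+00]
turn units [ 0.   -0.   -0.01]
```

Next I'll lower another 2 mm and push the flap open, moving 41 mm along keeper −x.

Emit:
servo_tool(
  moves=[
    {"x": 0.07,"y": -0.15,"z": 0,"rx": 0,"ry": 0,"rz": 0},
    {"x": 0,"y": -0.2,"z": 0,"rx": 0,"ry": 0,"rz": 0},
    {"x": 0,"y": -0.2,"z": 0,"rx": 0,"ry": 0,"rz": 0},
    {"x": 0,"y": -0.2,"z": 0,"rx": 0,"ry": 0,"rz": 0},
    {"x": 0,"y": -0.2,"z": 0,"rx": 0,"ry": 0,"rz": 0},
    {"x": 0,"y": -0.2,"z": 0,"rx": 0,"ry": 0,"rz": 0},
    {"x": 0,"y": -0.2,"z": 0,"rx": 0,"ry": 0,"rz": 0},
    {"x": 0,"y": -0.2,"z": 0,"rx": 0,"ry": 0,"rz": 0},
    {"x": 0,"y": -0.1,"z": 0,"rx": 0,"ry": 0,"rz": 0},
    {"x": 0,"y": 0,"z": 0,"rx": 0,"ry": 0,"rz": 0},
    {"x": 0,"y": 0,"z": 0,"rx": 0,"ry": 0,"rz": 0},
    {"x": 0,"y": 0,"z": 0,"rx": 0,"ry": 0,"rz": 0},
  ],
)

```text
time_s: 5.65
tool_pos: [0.5126, 0.1952, 0.0703]
tcp_rot: [1.14, 1.252, -1.141]
wrist_force: [2.1, -1.0, -1.2]
opening: 0.599
```

```bash
python3 - <<'E'
from h import *
p=np.load('kp.npy');inc(kw(p,[-.017,.052,.0705])[0],p[2])
a=grab('scene','s2')['pixels'][190:300,110:260];b=grab('wrist','w2')['pixels'][150:330,180:480]
A=cv2.resize(a,(390,286),interpolation=cv2.INTER_CUBIC);B=cv2.resize(b,(390,234))
o=np.zeros((286,780,3),np.uint8);o[:,:390]=A;o[:234,390:]=B;cv2.imwrite('pics/c2.png',o[...,::-1])
E
```

```text
tcp [0.5126 0.1952 0.0703] t 5.65 open 0.599 F [ 2.1 -1.  -1.2] axes [[-0.0, 0.996, 0.093], [-0.0, 0.093, -0.996], [-1.0, -0.0, 0.0]]
shift units [-0.01  0.02 -0.03]
turn units [ 3.6e+01  1.0e-02 -0.0e+00]
turn units [-0.  0.  0.]
```

View pics/c2.png

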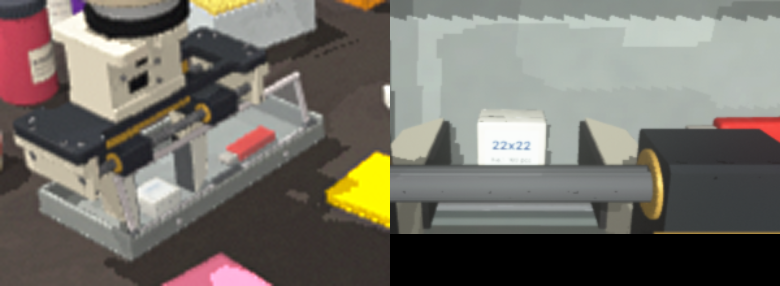

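The flap stands steep against the fingers (left panel, about (300,85)), and the box lies between them (right panel, (512,140)). Closing now.

Emit:
servo_tool(
  moves=[
    {"x": 0,"y": 0,"z": 0,"rx": 0,"ry": 0,"rz": 0},
    {"x": 0,"y": 0,"z": 0,"rx": 0,"ry": 0,"rz": 0},
    {"x": 0,"y": 0,"z": 0,"rx": 0,"ry": 0,"rz": 0},
    {"x": 0,"y": 0,"z": 0,"rx": 0,"ry": 0,"rz": 0},
    {"x": 0,"y": 0,"z": 0,"rx": 0,"ry": 0,"rz": 0},
    {"x": 0,"y": 0,"z": 0,"rx": 0,"ry": 0,"rz": 0},
    {"x": 0,"y": 0,"z": 0,"rx": 0,"ry": 0,"rz": 0},
    {"x": 0,"y": 0,"z": 0,"rx": 0,"ry": 0,"rz": 0},
    {"x": 0,"y": 0,"z": 0,"rx": 0,"ry": 0,"rz": 0},
    {"x": 0,"y": 0,"z": 0,"rx": 0,"ry": 0,"rz": 0},
  ],
  hand=1,
  grip_force=15,
)

```text
time_s: 6.75
tool_pos: [0.5127, 0.1953, 0.0705]
tcp_rot: [1.141, 1.252, -1.14]
wrist_force: [2.4, 1.0, 1.4]
opening: 0.289
```

The opening is 26.6 mm, which matches the 27 mm box. I'll lift 4 mm, back out to +x so the flap closes behind, then raise.

Emit:
servo_tool(
  moves=[
    {"x": -0.08,"y": 0,"z": 0,"rx": 0,"ry": 0,"rz": 0},
    {"x": -0.08,"y": 0.1,"z": 0,"rx": 0,"ry": 0,"rz": 0},
    {"x": 0,"y": 0.2,"z": 0,"rx": 0,"ry": 0,"rz": 0},
    {"x": 0,"y": 0.25,"z": 0,"rx": 0,"ry": 0,"rz": 0},
    {"x": 0,"y": 0.25,"z": 0,"rx": 0,"ry": 0,"rz": 0},
    {"x": 0,"y": 0.25,"z": 0,"rx": 0,"ry": 0,"rz": 0},
    {"x": 0,"y": 0.25,"z": 0,"rx": 0,"ry": 0,"rz": 0},
    {"x": 0,"y": 0.2,"z": 0,"rx": 0,"ry": 0,"rz": 0},
    {"x": 0,"y": 0.18,"z": 0,"rx": 0,"ry": 0,"rz": 0},
    {"x": 0,"y": 0,"z": 0,"rx": 0,"ry": 0,"rz": 0},
    {"x": -0.3,"y": 0,"z": 0,"rx": 0,"ry": 0,"rz": 0},
    {"x": -0.5,"y": 0,"z": 0,"rx": 0,"ry": 0,"rz": 0},
    {"x": -0.7,"y": 0,"z": 0,"rx": 0,"ry": 0,"rz": 0},
    {"x": -0.8,"y": 0,"z": 0,"rx": 0,"ry": 0,"rz": 0},
    {"x": -0.8,"y": 0,"z": 0,"rx": 0,"ry": 0,"rz": 0},
    {"x": -0.8,"y": 0,"z": 0,"rx": 0,"ry": 0,"rz": 0},
    {"x": -0.5,"y": 0,"z": 0,"rx": 0,"ry": 0,"rz": 0},
    {"x": 0,"y": 0,"z": 0,"rx": 0,"ry": 0,"rz": 0},
  ],
)

```text
time_s: 8.55
tool_pos: [0.5552, 0.1997, 0.1869]
tcp_rot: [1.143, 1.25, -1.137]
wrist_force: [0.7, 0.3, 0.0]
opening: 0.291
```

```bash
python3 - <<'E'
from h import *
inc([.4667,-.2572,.180],np.load('kp.npy')[2])
a=grab('scene','s3')['pixels'][120:300,100:300];b=grab('wrist','w3')['pixels'][150:330,180:480]
A=cv2.resize(a,(390,351),interpolation=cv2.INTER_CUBIC);B=cv2.resize(b,(390,234))
o=np.zeros((351,780,3),np.uint8);o[:,:390]=A;o[:234,390:]=B;cv2.imwrite('pics/c3.png',o[...,::-1])
E
```

```text
tcp [0.5552 0.1997 0.1869] t 8.55 open 0.291 F [0.7 0.3 0. ] axes [[0.004, 0.996, 0.093], [0.001, 0.093, -0.996], [-1.0, 0.004, -0.001]]
shift units [ 0.24 -5.22 17.87]
turn units [-3.6e+01  7.0e-02 -2.0e-02]
turn units [ 0.   -0.01 -0.04]
```

View pics/c3.png

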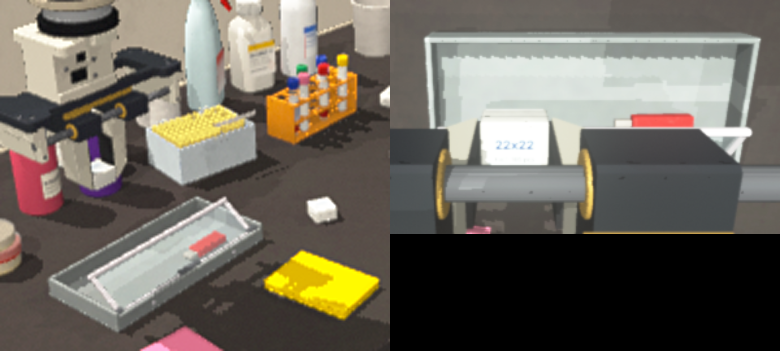

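The box is held level between the fingers and the flap is shut again. I'll carry it to the pack.

Emit:
servo_tool(
  moves=[
    {"x": 0,"y": -0.15,"z": 0.5,"rx": 0,"ry": 0,"rz": 0},
    {"x": 0,"y": -0.28,"z": 0.93,"rx": 0,"ry": 0,"rz": 0},
    {"x": 0,"y": -0.28,"z": 0.93,"rx": 0,"ry": 0,"rz": 0},
    {"x": 0,"y": -0.28,"z": 0.93,"rx": 0,"ry": 0,"rz": 0},
    {"x": 0,"y": -0.28,"z": 0.93,"rx": 0,"ry": 0,"rz": 0},
    {"x": 0,"y": -0.28,"z": 0.93,"rx": 0,"ry": 0,"rz": 0},
    {"x": 0,"y": -0.28,"z": 0.93,"rx": 0,"ry": 0,"rz": 0},
    {"x": 0,"y": -0.28,"z": 0.93,"rx": 0,"ry": 0,"rz": 0},
    {"x": 0,"y": -0.28,"z": 0.93,"rx": 0,"ry": 0,"rz": 0},
    {"x": 0,"y": -0.28,"z": 0.93,"rx": 0,"ry": 0,"rz": 0},
    {"x": 0,"y": -0.28,"z": 0.93,"rx": 0,"ry": 0,"rz": 0},
    {"x": 0,"y": -0.28,"z": 0.93,"rx": 0,"ry": 0,"rz": 0},
    {"x": 0,"y": -0.28,"z": 0.93,"rx": 0,"ry": 0,"rz": 0},
    {"x": 0,"y": -0.28,"z": 0.93,"rx": 0,"ry": 0,"rz": 0},
    {"x": 0,"y": -0.28,"z": 0.93,"rx": 0,"ry": 0,"rz": 0},
    {"x": 0,"y": -0.28,"z": 0.93,"rx": 0,"ry": 0,"rz": 0},
    {"x": 0,"y": -0.28,"z": 0.93,"rx": 0,"ry": 0,"rz": 0},
    {"x": 0,"y": -0.28,"z": 0.93,"rx": 0,"ry": 0,"rz": 0},
    {"x": 0,"y": -0.28,"z": 0.93,"rx": 0,"ry": 0,"rz": 0},
    {"x": 0,"y": -0.1,"z": 0.5,"rx": 0,"ry": 0,"rz": 0},
  ],
)

```text
time_s: 10.65
tool_pos: [0.4618, -0.2573, 0.1835]
tcp_rot: [1.142, 1.252, -1.145]
wrist_force: [-0.2, 0.2, -0.6]
opening: 0.295
```

```bash
python3 - <<'E'
from h import *
inc([.4667,-.2572,.078],np.load('kp.npy')[2])
E
```

```text
tcp [ 0.4618 -0.2573  0.1835] t 10.65 open 0.295 F [-0.2  0.2 -0.6] axes [[-0.002, 0.996, 0.09], [-0.0, 0.09, -0.996], [-1.0, -0.002, -0.0]]
shift units [4.22 0.21 0.01]
turn units [35.96  0.04  0.  ]
turn units [-0.04 -0.    0.03]
```

Emit:
servo_tool(
  moves=[
    {"x": 0.5,"y": 0.1,"z": 0,"rx": 0,"ry": 0,"rz": 0},
    {"x": 0.8,"y": 0.1,"z": 0,"rx": 0,"ry": 0,"rz": 0},
    {"x": 0.8,"y": 0,"z": 0,"rx": 0,"ry": 0,"rz": 0},
    {"x": 0.8,"y": 0,"z": 0,"rx": 0,"ry": 0,"rz": 0},
    {"x": 0.6,"y": 0,"z": 0,"rx": 0,"ry": 0,"rz": 0},
    {"x": 0.4,"y": 0,"z": 0,"rx": 0,"ry": 0,"rz": 0},
    {"x": 0.15,"y": 0,"z": 0,"rx": 0,"ry": 0,"rz": 0},
    {"x": 0,"y": 0,"z": 0,"rx": 0,"ry": 0,"rz": 0},
    {"x": 0,"y": 0,"z": 0,"rx": 0,"ry": 0,"rz": 0},
  ],
)

```text
time_s: 11.55
tool_pos: [0.4693, -0.2541, 0.0836]
tcp_rot: [1.14, 1.251, -1.14]
wrist_force: [-0.1, 0.5, -0.3]
opening: 0.293
```

```bash
python3 - <<'E'
from h import *
inc([.4667,-.2572,.0765],np.load('kp.npy')[2])
d=grab('wrist','w4');cv2.imwrite('pics/w4c.png',d['pixels'][100:420,...,::-1])
E
```

```text
tcp [ 0.4693 -0.2541  0.0836] t 11.55 open 0.293 F [-0.1  0.5 -0.3] axes [[0.001, 0.996, 0.093], [-0.0, 0.093, -0.996], [-1.0, 0.001, 0.0]]
shift units [ 0.28 -0.11  0.11]
turn units [-3.6e+01  1.0e-02  0.0e+00]
turn units [ 0.    0.   -0.01]
```

View pics/w4c.png

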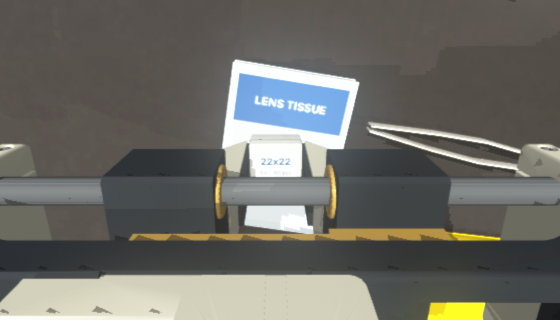

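The box is upright over the "LENS TISSUE" pack, near its centre. I'll lower the last 7 mm with a small centring shift.

Emit:
servo_tool(
  moves=[
    {"x": 0.1,"y": -0.1,"z": 0.1,"rx": 0,"ry": 0,"rz": 0},
    {"x": 0.1,"y": 0,"z": 0,"rx": 0,"ry": 0,"rz": 0},
    {"x": 0.06,"y": 0,"z": 0,"rx": 0,"ry": 0,"rz": 0},
    {"x": 0,"y": 0,"z": 0,"rx": 0,"ry": 0,"rz": 0},
    {"x": 0,"y": 0,"z": 0,"rx": 0,"ry": 0,"rz": 0},
    {"x": 0,"y": 0,"z": 0,"rx": 0,"ry": 0,"rz": 0},
  ],
)

```text
time_s: 12.2
tool_pos: [0.4667, -0.257, 0.0768]
tcp_rot: [1.14, 1.252, -1.14]
wrist_force: [-0.3, 0.2, -2.1]
opening: 0.293
```

Emit:
servo_tool(
  moves=[
    {"x": 0,"y": 0,"z": 0,"rx": 0,"ry": 0,"rz": 0},
    {"x": 0,"y": 0,"z": 0,"rx": 0,"ry": 0,"rz": 0},
    {"x": 0,"y": 0,"z": 0,"rx": 0,"ry": 0,"rz": 0},
    {"x": 0,"y": 0,"z": 0,"rx": 0,"ry": 0,"rz": 0},
    {"x": 0,"y": 0,"z": 0,"rx": 0,"ry": 0,"rz": 0},
    {"x": 0,"y": 0,"z": 0,"rx": 0,"ry": 0,"rz": 0},
    {"x": -0.2,"y": 0,"z": 0,"rx": 0,"ry": 0,"rz": 0},
    {"x": -0.5,"y": 0,"z": 0,"rx": 0,"ry": 0,"rz": 0},
    {"x": -0.8,"y": 0,"z": 0,"rx": 0,"ry": 0,"rz": 0},
    {"x": -0.8,"y": 0,"z": 0,"rx": 0,"ry": 0,"rz": 0},
    {"x": -0.8,"y": 0,"z": 0,"rx": 0,"ry": 0,"rz": 0},
    {"x": -0.8,"y": 0,"z": 0,"rx": 0,"ry": 0,"rz": 0},
    {"x": -0.8,"y": 0,"z": 0,"rx": 0,"ry": 0,"rz": 0},
    {"x": -0.6,"y": 0,"z": 0,"rx": 0,"ry": 0,"rz": 0},
    {"x": 0,"y": 0,"z": 0,"rx": 0,"ry": 0,"rz": 0},
    {"x": 0,"y": 0,"z": 0,"rx": 0,"ry": 0,"rz": 0},
  ],
  hand=0.4,
)

```text
time_s: 13.8
tool_pos: [0.4666, -0.257, 0.2098]
tcp_rot: [1.14, 1.251, -1.14]
wrist_force: [0.2, 0.5, 0.1]
opening: 0.596
```

```bash
python3 - <<'E'
from h import *
inc([.4667,-.2572,.2])
a=grab('scene','s5')['pixels'][150:300,110:410];d=grab('wrist','w5');b=d['pixels'][100:420]
A=cv2.resize(a,(600,300),interpolation=cv2.INTER_CUBIC);B=cv2.resize(b,(525,300))
o=np.zeros((600,600,3),np.uint8);o[:300]=A;o[300:,:525]=B;cv2.imwrite('pics/c5.png',o[...,::-1])
q=proj(d,[[.4667,-.2572,.025]])[0];print('pred box top px in panel',((q-[0,100])*.9375+[0,300]).round())
E
```

```text
tcp [ 0.4666 -0.257   0.2098] t 13.8 open 0.596 F [0.2 0.5 0.1] axes [[0.001, 0.996, 0.093], [-0.001, 0.093, -0.996], [-1.0, 0.001, 0.001]]
shift units [0.39 0.   0.01]
pred box top px in panel [260. 397.]
```

View pics/c5.png

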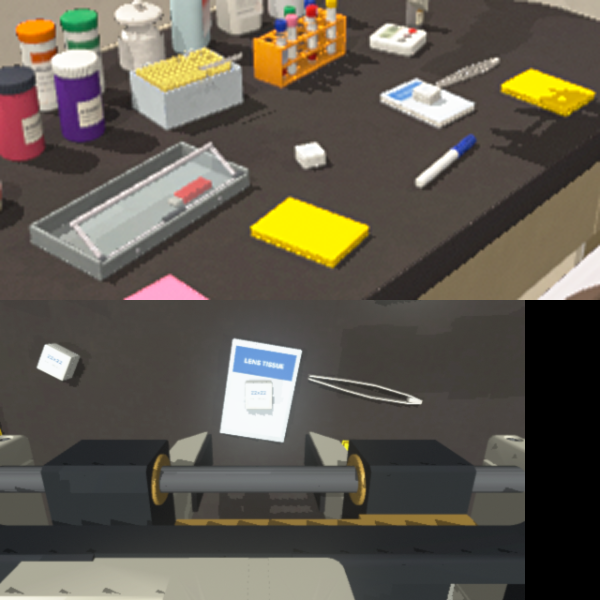

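The box sits flat at (259,396) in the panel, within a few millimetres of the pack's centre at about (261,390). The flap is shut and the hand is clear, so I'm handing in.

```bash
python3 -c "
from cell import ctrl
print(ctrl.hand_in())"
```

```text
the job is handed in; nothing more can be done
None
```

I fetched the box of cover glasses from under the flap, set it upright on the lens-tissue pack and handed the job in at about 14 s of the 40 s. No verdict was reported.

- **Taking the box:** I lowered the fingers into the slot and pushed the flap up with them astride the box. I closed on the box at an opening of 26.6 mm (it is 27 mm wide). I then backed out to +x so the flap fell shut, and lifted.
- **Last checks:** The final pictures show the box flat and right way up, a few millimetres from the pack's centre. The flap is shut and the hand is well clear. Wrist force was near zero and stayed at about 2 N or less at every readout.
- **Not measured directly:** I judged the flap's opening from the pictures and geometry, at about 0.6 rad against the 0.3 rad needed.
- **Disagreements:** My first fit of the keeper assumed its front corners were 17 mm high, when the side walls make them 22 mm, so I refitted. The wrist view then put the keeper about 2 mm off in y, which I corrected before descending.

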